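# Snap a cylinder barrel into spring clips and set it against the spring stop

### The arm

A 7-joint arm with a two-finger parallel gripper is mounted at the origin on a cart in front of the work surface, level with it; the furniture and walls round the work are solid. World frame = base frame: x ahead of the robot, y to its left, z up, the work surface at z = 0. Lengths are in mm, angles in rad, forces in N, time in s.
With the tool pointing down it reaches from about 425 to 875 mm from the base axis. Payload 8.4 kg.
Tool frame: the origin (TCP) lies on the centre line of the jaws, within the pads' length; the fingertips stand env.finger_overhang ahead of it and the grasp point (between the pads) lies 5 mm behind it (env.finger_overhang is the distance from the TCP to the fingertips, in mm); z points along the fingers, y is the direction in which the jaws open and shut (so a half turn about z gives the same grasp; the last joint's range is limited). The gripper opens to 85 mm and grips with 20 to 120 N. Pads are 22 mm wide; open, the fingers measure 114 mm over their backs; the gripper's body (76 mm by 85 mm) begins 54 mm behind the grasp point. The pads swing forward as they close: fully open they stand 13 mm farther back than shut.
Start: joints at [-1.39, 0.333, 0.04, 1.465, -0.013, 1.343, -0.059], TCP at [179.508, 624.693, 245.308] pointing down, gripper open.
Joint ranges: [-2.58, 2.58], [-0.38, 2.09], [-1.3, 1.39], [0.25, 2.4], [-1.5, 4.64], [0.08, 2.09], [-2.65, 2.65]. Speed limits (rad/s): [2.22, 2.22, 2.79, 2.79, 3.14, 3.14, 3.14].

### API

Orientations are given as a unit quaternion [x, y, z, w].
In Python, from plant import env gives the robot as it stands.
- The arm moves only by the tool drive_tool, never from a script. Its arguments are lists of equal length, an entry for each row: "rotation": the turn, a rotation vector about the tool's x, y, z in rad, a list of three; "translation": the shift along the tool's x, y, z in cm, a list of three; "jaw": the finger opening in cm, from 0 to 8.54. In form: {"rotation": [[rx, ry, rz], ...], "translation": [[tx, ty, tz], ...], "jaw": [jaw, ...]}. A call has 1 to 10 rows; each row is the pose to reach, as a shift and turn from the pose measured when the call began, along the tool's axes at that moment; what a row does not reach only later rows make up. A row lasts 1/10 s, in which the tool goes at most 50 mm and 8.59 degrees, less where a joint would pass 70% of its speed; a pose out of reach is approached as far as the arm can. A call with a gripper value outside its range is refused whole. The fingers move at their own pace and stop on an object; "squeeze" is the grip in N (left out, the last holds). Time passes only in rows, so rows that repeat a pose let the fingers close. It gives the time, the measured TCP pose, the force and the opening at its end, in the units of the state.
- env.sense(): the state, without advancing time (a new reading comes with each control period).
- env.get_image(name): name is "scene" or "top"; returns (picture, depth): 400x640x3 uint8, red, green, blue; 400x640 float32, mm along the optical axis (not along the pixel's ray), 0 where there is no reading.
- env.camera_params(name): a dict with "vfov" (degrees; the focal length in pixels is half the picture's height over the tangent of half this angle, whatever the lens; pixels are square), "cx", "cy" (the principal point, pixels), "extrinsics" (4x4, takes a point from world to camera coordinates). Camera axes: x right, y up, looking along -z (the intrinsics and any distortion apply to the point x, -y, -z); pixel columns grow to the right and rows downward; lengths in mm; the calibration is good to about 2 mm. A picture is of the moment at which its call begins. camera_params takes no time and is no camera call.
- env.hand_in(): hands the job in, once; it reports no verdict.
The state is a dict: "time": time; "q": joint angles; "joint_velocities": joint speeds; "joint_torque": joint torques, N m; "ee_pos": TCP position; "tool_rot": TCP orientation; "wrist_force": force on the tool from outside, world axes, zero at the start; "torque": the same for the moment, N m; "opening": opening from 0.0 (shut) to 1.0 (fully open).
Only numpy, scipy, OpenCV 4.12 (cv2) and the standard library are available. Lean on these libraries where they do the work, as an engineer would, in place of code of your own. Each camera call takes 0.05 s, during which the arm holds its last target.

### The job

Take the steel cylinder barrel off its rest and snap it sideways, from above, into both C-shaped spring clips of the aluminium fixture until it sits fully home, with its end still clear of the brass spring button. Then slide it along in the clips towards the stop until it has pushed the button in by about half its travel or more, and leave it there, home in both clips. Be gentle: press with no more than about 30 N into the clips and push no harder than about 10 N on the button, and leave the other things where they are.

Things in the scene. Friction and masses are not known exactly. Their poses are not given: they have to be found in the camera images.
- barrel_center (a point): Centre (half-way along, on the axis) of the barrel: a plain round steel tube, 24 mm diameter, 280 mm long including a 5 mm long plug (21 mm diameter) at each end; 0.17 to 0.35 kg; either way round will do. The point's y axis is its long axis. It starts lying level on the rest, its axis 40 mm above the bench, with its middle free for fingers from above.
- rest: Fixed rest on which the barrel starts: pale aluminium plate 60 x 190 x 8 mm with two black V blocks, 18 mm long, at y = -75 and +75 mm, up to about 41 mm high. Origin: centre of its underside; y along the barrel.
- fixture: Fixed clip fixture: pale aluminium plate 10 mm thick, 72 mm wide (x), y from -115 to +218 mm; origin on its underside, half-way between two upward-open C clips at y = -80 and +80 mm. A dark stop block, 30 mm wide, 68 mm high, stands at the +y end and carries a brass spring button pointing to -y on the clips' axis. The plate is bare between the clips.
- seat (a point): Point half-way between the clips on the axis of a barrel that is fully home, 46 mm above the bench; axes as the fixture, y towards the stop. Pressing the barrel home in both clips takes a push of 10 to 25 N, which falls off as it snaps past the lips; then it bears on a rigid floor. The seated barrel slides along y against 3 to 12 N of friction.
- clip_far (a point): Centre of the C clip away from the stop (fixture y = -80 mm), on the axis. Each clip: two grey spring jaws 14 mm long in y on a black foot 46 x 18 mm, jaws up to 62 mm above the bench; lips 15 mm apart, flared above to about 26 mm. A barrel just lying on the lips is about 15 mm too high.
- clip_near (a point): Centre of the like C clip beside the stop (fixture y = +80 mm), on the axis. Between the two clips' feet 142 mm are free.
- button (a joint): How far the brass button (12 mm diameter) is pushed in, m: 0 free, 0.005 fully in, where it meets the rigid stop; its spring is weak (under 3 N). The stop is set anew for each job and its place is not measured: with the barrel centred on the seat point, the gap from the barrel's +y end to the free button is 8 to 42 mm, to be found by touch.
- can_oil: Bystander: metal can, 58 mm diameter, 103 mm high; origin at the centre of its underside. Leave alone.
- bearing_big: Bystander: ball bearing lying flat, 62 mm diameter, 16 mm high; origin at the centre of its underside. Leave alone.
- spanner_17: Bystander: spanner lying flat, 35 x 210 x 8 mm; origin at the centre of its underside. Leave alone.

How it is judged:
By the outcome, as a careful person would: the job done as asked, in the order asked, and still so for the second after the job is handed in, with the robot touching nothing.
It also fails if it takes over 67 s, if anything falls off the work surface, if the arm or the gripper's body presses on something with over 40 N, if the wrist force passes 120 N, or if a joint passes its speed limit or range.

## Working session

There is one attempt and no reset: what is moved stays moved. The work goes in short steps, Python scripts to look and compute and a tool call to move; the robot and the scene stay as the last step left them, time stands still between calls to the robot, and variables do not carry over. Pictures are saved under pics/ and viewed, and the job is handed in when it is done.

Besides the shell and the picture viewer there is one more tool, called as name(argument=value, ...) on one line, values as JSON. drive_tool: Moves the arm, as the interface text tells. Its arguments: {"type":"object","properties":{"rotation":{"type":"array"},"translation":{"type":"array"},"jaw":{"type":"array"},"squeeze":{"type":"number"}},"required":["rotation","translation","jaw"]}

```bash
ls; mkdir -p pics
python3 - <<'E'
from plant import env
import cv2,numpy as np
s=env.sense();print({k:np.round(v,3).tolist() for k,v in s.items()});print(env.finger_overhang)
for n in("scene","top"):
    im,d=env.get_image(n);cv2.imwrite(f"pics/{n}0.png",im[:,:,::-1]);np.savez(f"pics/{n}0.npz",im=im,d=d)
    p=env.camera_params(n);print(n,p)
E
```

```text
pics
{'time': 0.0, 'q': [-1.39, 0.334, 0.04, 1.466, -0.013, 1.343, -0.059], 'joint_velocities': [-0.001, 0.001, -0.001, -0.0, -0.001, -0.002, -0.0], 'joint_torque': [-0.001, -65.855, 1.365, -40.557, 0.017, 0.013, -0.0], 'ee_pos': [179.356, 624.304, 244.439], 'tool_rot': [0.139, 0.99, -0.001, -0.0], 'wrist_force': [-0.024, 0.202, 0.105], 'torque': [-0.053, -0.003, 0.023], 'opening': 1.004}
14.0
scene {'vfov': 42.42973550319814, 'cx': 330.5281047253328, 'cy': 195.14324957949958, 'extrinsics': array([[ 4.36933444e-01, -8.99479149e-01,  5.14070203e-03,
        -2.28343120e+02],
       [ 8.05494874e-01,  3.93810203e-01,  4.42822235e-01,
        -4.49631913e+02],
       [-4.00333828e-01, -1.89343035e-01,  8.96594692e-01,
        -1.11553062e+03],
       [ 0.00000000e+00,  0.00000000e+00,  0.00000000e+00,
         1.00000000e+00]])}
top {'vfov': 53.76155029573269, 'cx': 314.9044835626665, 'cy': 200.7857917837362, 'extrinsics': array([[-2.70469615e-02, -9.99631057e-01, -2.49237343e-03,
         2.79382877e+00],
       [ 9.90164742e-01, -2.71330367e-02,  1.37250074e-01,
        -5.58483676e+02],
       [-1.37267063e-01,  1.24433719e-03,  9.90533293e-01,
        -1.11056789e+03],
       [ 0.00000000e+00,  0.00000000e+00,  0.00000000e+00,
         1.00000000e+00]])}
```

View pics/scene0.png

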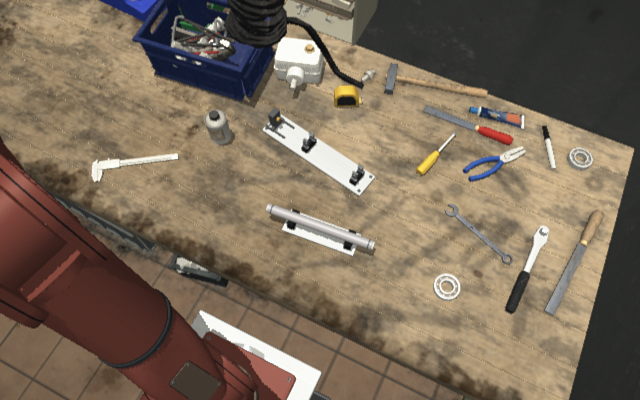

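View pics/top0.png

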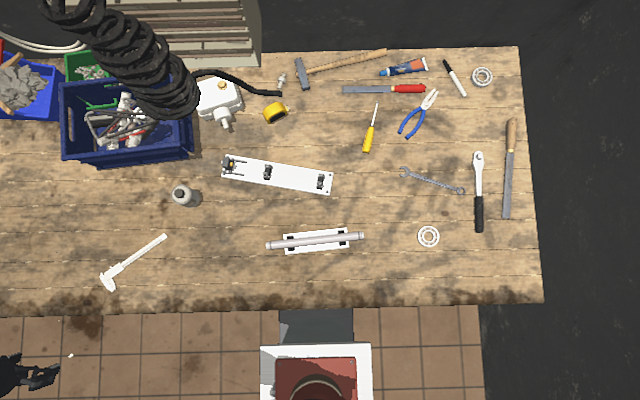

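```bash
cat > h.py <<'E'
import numpy as np,cv2
from plant import env
def cam(n):
    p=env.camera_params(n);f=200/np.tan(np.radians(p['vfov'])/2)
    return f,p['cx'],p['cy'],np.array(p['extrinsics'])
def ray(n,uv,z):
    f,cx,cy,E=cam(n);u,v=np.asarray(uv,float).T
    d=np.stack([(u-cx)/f,-(v-cy)/f,-np.ones_like(u)],-1)@E[:3,:3]
    o=-E[:3,:3].T@E[:3,3]
    return o+d*((z-o[2])/d[...,2])[...,None]
def proj(n,P):
    f,cx,cy,E=cam(n);c=np.atleast_2d(P)@E[:3,:3].T+E[:3,3]
    return np.stack([cx+f*c[:,0]/-c[:,2],cy-f*c[:,1]/-c[:,2]],-1)
def dep(n,D):
    f,cx,cy,E=cam(n);v,u=np.mgrid[:400,:640]
    c=np.stack([(u-cx)/f*D,-(v-cy)/f*D,-D],-1)
    return (c-E[:3,3])@E[:3,:3]
E
python3 - <<'E'
from h import *
for n,(x0,x1,y0,y1) in dict(top=(210,380,140,265),scene=(255,385,100,260)).items():
    z=np.load(f'pics/{n}0.npz');W=dep(n,z['d'].astype(float))
    print(n,'bench z med',np.median(W[150:200,350:400,2]) )
    c=z['im'][y0:y1,x0:x1,::-1];k=min(800//c.shape[1],600//c.shape[0])
    cv2.imwrite(f'pics/{n}0c.png',cv2.resize(c,None,fx=k,fy=k,interpolation=cv2.INTER_CUBIC));print(k)
    h=W[...,2]; cv2.imwrite(f'pics/{n}0h.png',cv2.resize(np.clip(h[y0:y1,x0:x1]*3+20,0,255).astype(np.uint8),None,fx=k,fy=k,interpolation=0))
E
```

```text
top bench z med 0.4637291741473535
4
scene bench z med 0.1670771858782928
3
```

View pics/top0c.png

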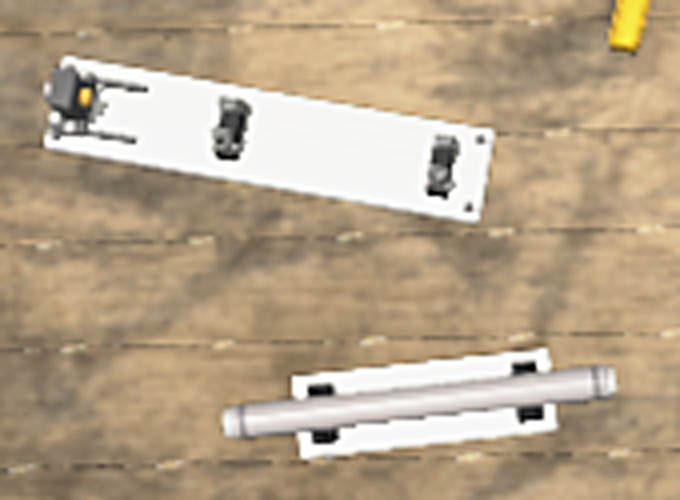

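View pics/scene0c.png

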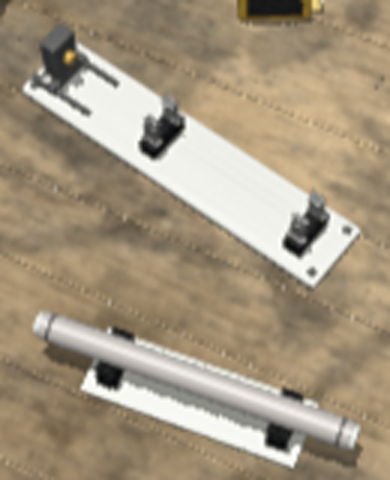

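View pics/top0h.png

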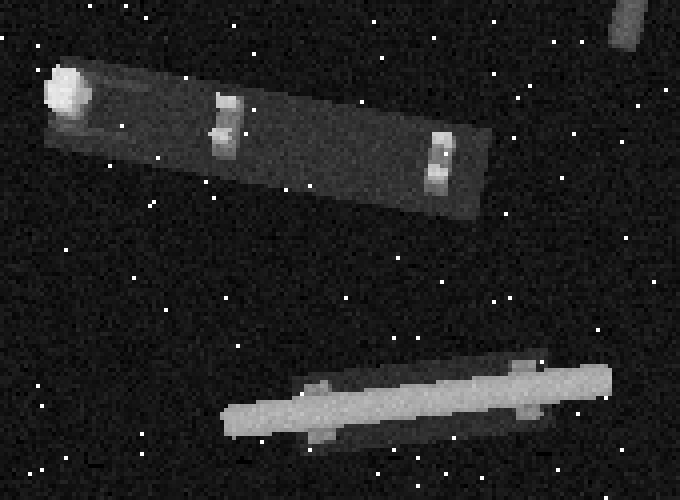

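The crops show the fixture plate at upper left in the top view, with corners near (226,155) and (332,188) px, the stop at the left end, and clips at about (267,172) and (320,181). The barrel runs from (266,245) to (363,235). Next I'll measure both in each view.

Run:
```python
from h import *
roi=dict(top=dict(fx=(215,340,148,200),ba=(258,372,224,258)),scene=dict(fx=(258,380,105,197),ba=(260,380,200,255)))
for n in roi:
    z=np.load(f'pics/{n}0.npz');W=dep(n,z['d'].astype(float));im=z['im']
    hsv=cv2.cvtColor(im,cv2.COLOR_RGB2HSV)
    x0,x1,y0,y1=roi[n]['fx']
    m=np.zeros((400,640),np.uint8)
    m[y0:y1,x0:x1]=((hsv[...,1]<40)&(hsv[...,2]>170))[y0:y1,x0:x1]*255
    m=cv2.morphologyEx(m,cv2.MORPH_OPEN,np.ones((2,2)))
    c=max(cv2.findContours(m,0,2)[0],key=cv2.contourArea)
    P=ray(n,c[:,0,:],10.)[:,:2].astype(np.float32)
    r=cv2.minAreaRect(cv2.convexHull(P));print(n,'plate',r);b=cv2.boxPoints(r);print(np.round(b,1).tolist())
    # clips: tall points on fixture
    S=W[y0:y1,x0:x1].reshape(-1,3)
    x0,x1,y0,y1=roi[n]['ba']
    B=W[y0:y1,x0:x1].reshape(-1,3)
    B=B[(B[:,2]>43)&(B[:,2]<57)]
    mu=np.median(B,0)
    for _ in range(4):
        q=B[:,:2]-mu[:2]; u,s,vt=np.linalg.svd(q-q.mean(0));a=vt[0];a=a*np.sign(a[1])
        pr=(q-q.mean(0))@np.array([-a[1],a[0]]);B=B[abs(pr)<14]
    t=(B[:,:2])@a;lo,hi=np.percentile(t,[0.3,99.7]);perp=np.array([-a[1],a[0]]);pp=B[:,:2]@perp
    print('barrel dir',a,'yaw of axis from +y',np.degrees(np.arctan2(-a[0],a[1])),'len',hi-lo,'ctr',a*(lo+hi)/2+perp*(np.percentile(pp,2)+np.percentile(pp,98))/2,'zmax',np.percentile(B[:,2],95))
    for nm,lo,hi in (('clips/stop',48,66),('stop',64,80)):
        T=S[(S[:,2]>lo)&(S[:,2]<hi)]
        print(nm,len(T))
        if len(T)>3:
            cl=[]
            for p in T:
                for g in cl:
                    if np.linalg.norm(np.mean(g,0)[:2]-p[:2])<35: g.append(p);break
                else: cl.append([p])
            for g in cl:
                if len(g)>4:print(len(g),np.round(np.mean(g,0),1),np.ptp(g,axis=0).round(1))
```

```text
top plate ((642.748291015625, 97.19379425048828), (333.0142517089844, 72.7979507446289), 78.3541488647461)
[[573.5, -58.5], [644.7999877929688, -73.19999694824219], [712.0, 252.89999389648438], [640.7000122070312, 267.6000061035156]]
barrel dir [-0.08187442  0.99664265] yaw of axis from +y 4.696315708901192 len 274.79376251463987 ctr [445.26894327  -6.55490187] zmax 54.32106844573196
clips/stop 117
50 [674.5 241.7  56.6] [32.5 32.2 17.9]
33 [651.9 128.7  58.1] [32.6 18.3 15.6]
34 [620.4 -27.2  58.3] [30.9 15.3 15.5]
stop 62
58 [675.5 243.6  68.2] [27.6 20.6  8.5]
scene plate ((645.233154296875, 96.92131042480469), (330.2582092285156, 72.64288330078125), 78.2486801147461)
[[576.0, -57.29999923706055], [647.2000122070312, -72.0999984741211], [714.4000244140625, 251.1999969482422], [643.2999877929688, 266.0]]
barrel dir [-0.08386272  0.99647732] yaw of axis from +y 4.81063016901368 len 276.9174965787141 ctr [444.17344772  -7.48522638] zmax 53.567115385621854
clips/stop 165
73 [672.4 239.5  58.4] [32.  24.5 16.7]
44 [651.5 128.9  56. ] [35.8 19.4 15.2]
48 [618.3 -27.3  55.5] [34.9 17.9 14.2]
stop 60
60 [675.2 243.6  67. ] [29.2 22.4  7.2]
```

```bash
cat >> h.py <<'E'
from scipy.spatial.transform import Rotation as R
def plan(targets):
    """targets: (x,y,z,angle deg of tool y axis in world), tool pointing down; prints shift in tool axes (cm) and rotvec"""
    s=env.sense();p=np.array(s['ee_pos']);r=R.from_quat(s['tool_rot'])
    for x,y,z,a in targets:
        a=np.radians(a);ty=np.array([np.cos(a),np.sin(a),0]);tz=np.array([0,0,-1.]);tx=np.cross(ty,tz)
        t=R.from_matrix(np.stack([tx,ty,tz],1))
        print((x,y,z),'rot',(r.inv()*t).as_rotvec().round(3).tolist(),'trans',(r.inv().apply(np.array([x,y,z])-p)/10).round(2).tolist())
def show():
    s=env.sense();r=R.from_quat(s['tool_rot']).as_matrix()
    print('t',s['time'],'pos',np.round(s['ee_pos'],2),'yang',np.degrees(np.arctan2(r[1,1],r[0,1])).round(2),'z',r[:,2].round(3),'F',np.round(s['wrist_force'],2),'T',np.round(s['torque'],2),'op',round(s['opening'],3),'q',np.round(s['q'],2))
E
python3 -c "
from h import *
show();plan([(400,400,240,44),(450,250,240,30),(445,-7,240,4.75),(444.7,-7,120,4.75)])"
```

```text
t 0.1 pos [179.39 624.35 244.51] yang 73.97 z [-0.    -0.001 -1.   ] F [ 0.07 -0.61 -0.08] T [-0.03  0.05  0.04] op 0.995 q [-1.39  0.33  0.04  1.47 -0.01  1.34 -0.06]
(400, 400, 240) rot [-0.001, 0.0, 0.523] trans [-27.4, -15.47, 0.48]
(450, 250, 240) rot [-0.001, 0.001, 0.767] trans [-36.35, -28.51, 0.49]
(445, -7, 240) rot [-0.001, 0.001, 1.208] trans [-42.96, -53.35, 0.53]
(444.7, -7, 120) rot [-0.001, 0.001, 1.208] trans [-42.93, -53.34, 12.53]
```

drive_tool(rotation=[[0,0,0.14],[0,0,0.28],[0,0,0.42],[0,0,0.523],[0,0,0.523],[0,0,0.523],[0,0,0.523],[0,0,0.523],[0,0,0.6],[0,0,0.7]], translation=[[-4,-2.5,0.3],[-8,-5,0.4],[-12,-7,0.4],[-16,-9.5,0.4],[-20,-12,0.4],[-24,-14,0.4],[-27.4,-15.5,0.4],[-29.5,-19,0.4],[-32,-22.5,0.4],[-34.5,-26,0.4]], jaw=[8.5,8.5,8.5,8.5,8.5,8.5,8.5,8.5,8.5,8.5])

```text
time: 1.1
ee_pos: [439.4, 277.4, 240.6]
tool_rot: [0.472, 0.882, -0.001, 0.0]
wrist_force: [1.1, 0.1, 1.8]
opening: 0.994
```

```bash
python3 -c "
from h import *
show();plan([(450,250,240,30),(445,-7,220,4.75),(444.7,-7,120,4.75)])"
```

```text
t 1.1 pos [439.4  277.37 240.56] yang 33.68 z [-0.001 -0.002 -1.   ] F [1.11 0.12 1.83] T [ 0.   -0.05  0.01] op 0.994 q [-1.    0.06  0.37  1.8  -0.02  1.28 -0.04]
(450, 250, 240) rot [-0.002, 0.001, 0.064] trans [-2.87, -0.64, 0.06]
(445, -7, 220) rot [-0.001, 0.001, 0.505] trans [-23.97, -15.3, 2.11]
(444.7, -7, 120) rot [-0.001, 0.001, 0.505] trans [-23.94, -15.31, 12.11]
```

drive_tool(rotation=[[0,0,0.1],[0,0,0.2],[0,0,0.3],[0,0,0.4],[0,0,0.505],[0,0,0.505],[0,0,0.505],[0,0,0.505],[0,0,0.505],[0,0,0.505]], translation=[[-4,-2.5,0.3],[-8,-5,0.6],[-12,-7.5,1],[-16,-10,1.4],[-20,-12.5,1.7],[-23.9,-15.3,2.1],[-23.9,-15.3,6],[-23.9,-15.3,10],[-23.9,-15.3,12],[-23.9,-15.3,12]], jaw=[8.5,8.5,8.5,8.5,8.5,8.5,8.5,8.5,8.5,8.5])

```text
time: 2.1
ee_pos: [442.3, -7.0, 118.6]
tool_rot: [0.677, 0.736, -0.003, -0.001]
wrist_force: [0.6, 0.0, -0.2]
opening: 0.995
```

Run:
```python
from h import *
show();plan([(444.7,-7,80,4.75),(444.7,-7,35.5,4.75)])
im,d=env.get_image("scene");cv2.imwrite('pics/s1.png',cv2.resize(im[130:290,220:420,::-1],None,fx=3,fy=3))
```

```text
t 2.1 pos [442.32  -7.01 118.59] yang 4.73 z [-0.006 -0.004 -1.   ] F [ 0.62  0.04 -0.19] T [ 0.01  0.06 -0.02] op 0.995 q [-0.74  0.01  0.66  2.12 -0.    1.02  0.01]
(444.7, -7, 80) rot [-0.006, 0.003, -0.0] trans [-0.01, 0.26, 3.86]
(444.7, -7, 35.5) rot [-0.006, 0.003, -0.0] trans [0.01, 0.29, 8.31]
```

View pics/s1.png

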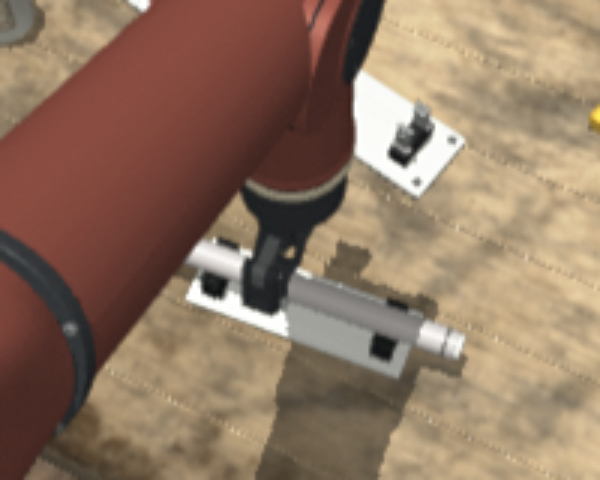

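The scene view shows the open gripper straddling the middle of the barrel, with the V blocks clear on both sides. I'll descend.

drive_tool(rotation=[[-0.006,0.003,0],[-0.006,0.003,0],[-0.006,0.003,0],[-0.006,0.003,0],[-0.006,0.003,0]], translation=[[0,0.26,2],[0,0.26,4.5],[0,0.28,7],[0,0.28,8.3],[0,0.28,8.3]], jaw=[8.5,8.5,8.5,8.5,8.5], squeeze=40)

```text
time: 2.65
ee_pos: [446.0, -6.7, 37.3]
tool_rot: [0.677, 0.736, 0.0, 0.0]
wrist_force: [1.1, -1.1, -0.1]
opening: 0.993
```

Run:
```python
from h import *
show();plan([(444.7,-7,35.5,4.75)])
```

```text
t 2.65 pos [446.02  -6.69  37.27] yang 4.76 z [ 0.001  0.    -1.   ] F [ 1.08 -1.09 -0.09] T [-0.04 -0.01  0.01] op 0.993 q [-0.7   0.17  0.66  2.19 -0.14  0.82  0.14]
(444.7, -7, 35.5) rot [0.001, 0.0, 0.0] trans [-0.02, -0.13, 0.18]
```

drive_tool(rotation=[[0,0,0],[0,0,0],[0,0,0],[0,0,0],[0,0,0],[0,0,0],[0,0,0],[0,0,0]], translation=[[0,-0.1,0.15],[0,-0.1,0.15],[0,-0.1,0.15],[0,-0.1,0.15],[0,-0.1,0.15],[0,-0.1,0.15],[0,-0.1,0.15],[0,-0.1,0.15]], jaw=[6,4,3,2.6,2,2,2,2], squeeze=30)

```text
time: 3.45
ee_pos: [446.0, -6.6, 36.5]
tool_rot: [0.677, 0.736, 0.001, 0.001]
wrist_force: [0.2, 0.7, 7.3]
opening: 0.267
```

Run:
```python
from h import *
show()
```

```text
t 3.45 pos [445.99  -6.56  36.48] yang 4.77 z [ 0.003  0.001 -1.   ] F [0.18 0.68 7.29] T [ 0.1  -0.16 -0.  ] op 0.267 q [-0.7   0.17  0.66  2.19 -0.15  0.82  0.14]
```

drive_tool(rotation=[[0,0,0],[0,0,0],[0,0,0],[0,0,0],[0,0,0],[0,0,0],[0,0,0],[0,0,0]], translation=[[0,0,0],[0,0,0],[0,0,-1],[0,0,-2.5],[0,0,-5],[0,0,-8],[0,0,-11],[0,0,-11]], jaw=[1.5,1.5,1.5,1.5,1.5,1.5,1.5,1.5], squeeze=100)

```text
time: 4.25
ee_pos: [447.5, -6.7, 150.1]
tool_rot: [0.677, 0.736, 0.004, 0.002]
wrist_force: [0.1, -0.0, -2.9]
opening: 0.251
```

Run:
```python
from h import *
show();plan([(540,15,147,-4),(628,30,147,-11.7)])
```

```text
t 4.25 pos [447.53  -6.66 150.09] yang 4.73 z [ 0.008  0.003 -1.   ] F [ 0.11 -0.02 -2.94] T [ 0.03 -0.04  0.01] op 0.251 q [-0.76 -0.04  0.67  2.09  0.03  1.08 -0.02]
(540, 15, 147) rot [0.008, -0.002, 0.152] trans [1.39, 9.39, 0.39]
(628, 30, 147) rot [0.008, -0.003, 0.287] trans [2.16, 18.28, 0.47]
```

drive_tool(rotation=[[0.008,-0.003,0.05],[0.008,-0.003,0.1],[0.008,-0.003,0.15],[0.008,-0.003,0.2],[0.008,-0.003,0.25],[0.008,-0.003,0.287],[0.008,-0.003,0.287],[0.008,-0.003,0.287],[0.008,-0.003,0.287]], translation=[[0.3,2,0.4],[0.6,5,0.4],[1,8,0.5],[1.5,11,0.5],[2,14,0.5],[2.5,17,0.5],[3.0,18.8,0.5],[3.1,18.8,2],[3.1,18.8,2]], jaw=[1.5,1.5,1.5,1.5,1.5,1.5,1.5,1.5,1.5])

```text
time: 5.15
ee_pos: [630.5, 39.7, 128.4]
tool_rot: [0.775, 0.631, -0.003, -0.001]
wrist_force: [-1.3, 0.1, -3.6]
opening: 0.247
```

Run:
```python
from h import *
show();plan([(633,40.4,130,-11.7)])
for n in("scene","top"):
    im,d=env.get_image(n);np.savez(f"pics/{n}2.npz",im=im,d=d)
    c=im[100:260,200:400] if n=='scene' else im[130:220,190:390]
    cv2.imwrite(f'pics/{n}2.png',cv2.resize(c[:,:,::-1],None,fx=3.5,fy=3.5,interpolation=cv2.INTER_CUBIC))
```

```text
t 5.15 pos [630.45  39.7  128.45] yang -11.69 z [-0.005 -0.002 -1.   ] F [-1.29  0.05 -3.62] T [ 0.02  0.08 -0.04] op 0.247 q [-0.66  0.45  0.68  1.67 -0.3   1.13 -0.1 ]
(633, 40.4, 130) rot [-0.005, 0.003, 0.0] trans [0.12, 0.23, -0.16]
```

View pics/scene2.png

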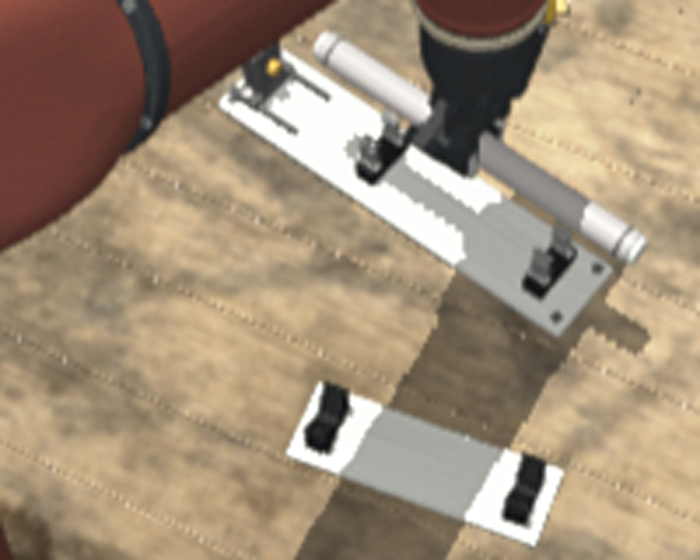

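View pics/top2.png

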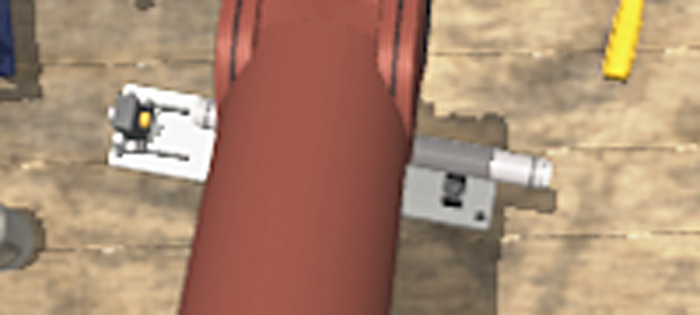

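drive_tool(rotation=[[-0.005,0.003,0],[-0.005,0.003,0],[-0.005,0.003,0],[-0.005,0.003,0],[-0.005,0.003,0],[-0.005,0.003,0]], translation=[[0.1,0.23,1],[0.1,0.23,2.5],[0.1,0.23,4],[0.1,0.23,5],[0.1,0.23,5],[0.1,0.23,5]], jaw=[1.5,1.5,1.5,1.5,1.5,1.5])

```text
time: 5.85
ee_pos: [633.3, 39.5, 80.4]
tool_rot: [0.776, 0.631, 0.001, 0.0]
wrist_force: [0.0, 0.7, -2.0]
opening: 0.247
```

```bash
cat > m.py <<'E'
from h import *
import sys
from scipy.optimize import least_squares
tag=sys.argv[1]; zc=float(sys.argv[2])
show()
im,d=env.get_image("scene");np.savez(f"pics/s{tag}.npz",im=im,d=d)
cv2.imwrite(f'pics/s{tag}.png',cv2.resize(im[100:230,240:400,::-1],None,fx=4.5,fy=4.5,interpolation=cv2.INTER_CUBIC))
W=dep("scene",d.astype(float)); hsv=cv2.cvtColor(im,cv2.COLOR_RGB2HSV)
th=np.radians(78.3);A=np.array([np.cos(th),np.sin(th)]);Lv=np.array([A[1],-A[0]])
S=W[...,:2]@A;L=W[...,:2]@Lv;Z=W[...,2]
m=(hsv[...,1]<45)&(hsv[...,2]>70)&(abs(L-612)<20)&(abs(Z-zc-4)<13)
for lo,hi in((20,120),(120,150),(200,300)):
    print('pts',lo,hi,(m&(S>lo)&(S<hi)).sum())
k=m&(((S>15)&(S<140))|((S>205)&(S<320)))
P=np.stack([S[k],L[k],Z[k]],1)
def res(x):
    l=x[0]+x[1]*(P[:,0]-170);z=x[2]+x[3]*(P[:,0]-170)
    return np.hypot(P[:,1]-l,P[:,2]-z)-12
r=least_squares(res,[612,0,zc,0],loss='soft_l1')
print('axis L at s=170, slope, z, slope',r.x.round(4),'rms',np.sqrt(np.mean(res(r.x)**2)))
print('end S',np.percentile(P[:,0],[0.5,99.5]))
E
python3 m.py 3 78
```

```text
t 5.85 pos [633.29  39.54  80.43] yang -11.75 z [ 0.003  0.001 -1.   ] F [ 0.02  0.74 -2.03] T [-0.01  0.02 -0.01] op 0.247 q [-0.63  0.5   0.65  1.71 -0.34  1.04 -0.07]
pts 20 120 282
pts 120 150 91
pts 200 300 260
axis L at s=170, slope, z, slope [6.115453e+02 3.500000e-03 8.197330e+01 1.100000e-03] rms 1.8521681356446524
end S [ 26.84327157 304.88833128]
```

View pics/s3.png

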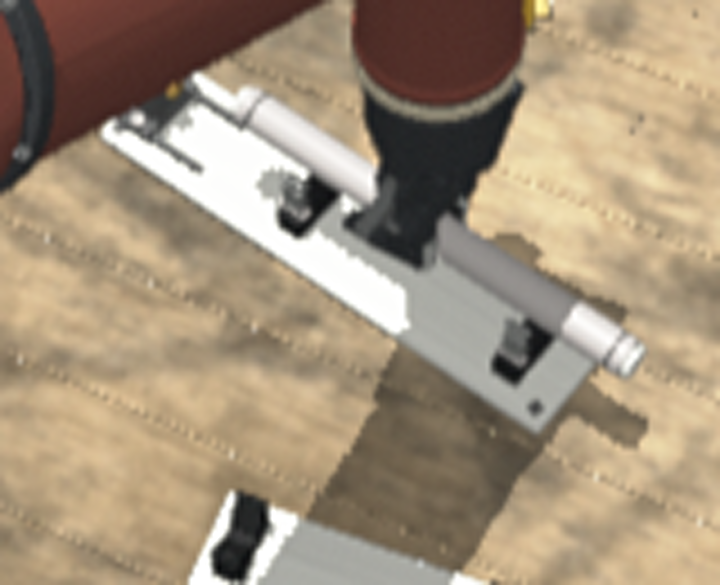

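Run:
```python
from h import *
th=np.radians(78.3);A=np.array([np.cos(th),np.sin(th)]);Lv=np.array([A[1],-A[0]])
for n in('scene','top'):
    z=np.load(f'pics/{n}0.npz');W=dep(n,z['d'].astype(float))
    E=cam(n)[3];print(n,'cam',-E[:3,:3].T@E[:3,3])
    S=W[...,:2]@A;L=W[...,:2]@Lv;Z=W[...,2]
    for s0 in(96,256):
        k=(abs(S-s0)<18)&(abs(L-612)<30)&(Z>18)&(Z<70)
        o=np.argsort(L[k]);print(s0);print(' '.join(f'({a:.0f},{b:.0f},{c:.0f})' for a,b,c in zip(L[k][o],Z[k][o],S[k][o])))
        for zz in (0.5,):
            kk=k&(Z>52); l=L[kk];a=l[l<612];b=l[l>612];print('jaws',len(a),len(b),a.mean(),b.mean(),(a.mean()+b.mean())/2,'outer',a.min(),b.max(),'S',S[kk].mean(),S[kk].min(),S[kk].max(),'foot',L[k&(Z<40)].min(),L[k&(Z<40)].max())
    k=(S>20)&(S<400)&(abs(L-612)<45)&(Z>5)&(Z<15)
    print('plate L edges',np.percentile(L[k],[0.5,99.5]),'S',np.percentile(S[k],[.3,99.7]),'z',np.median(Z[k]))
```

```text
scene cam [  15.36230415 -239.53819331 1200.45968342]
96
(588,22,98) (590,25,99) (590,21,103) (590,21,97) (591,24,94) (591,19,94) (591,23,91) (591,20,107) (591,27,91) (591,27,101) (591,23,104) (591,28,104) (591,28,95) (592,24,107) (592,23,98) (593,26,99) (593,29,106) (594,28,96) (594,30,90) (594,41,94) (594,26,103) (595,24,94) (595,34,94) (595,22,90) (595,32,101) (595,28,94) (595,31,91) (595,34,98) (596,27,104) (596,50,102) (596,47,96) (596,49,99) (596,36,105) (596,31,105) (596,51,96) (596,43,99) (596,39,92) (597,27,98) (597,34,102) (597,44,93) (597,48,93) (597,33,93) (597,40,96) (597,53,103) (597,62,104) (598,30,109) (598,36,103) (598,20,102) (598,34,100) (598,40,104) (598,60,95) (599,51,98) (599,54,95) (599,54,105) (599,49,95) (599,47,101) (599,52,102) (599,31,91) (599,26,91) (599,46,92) (600,19,91) (600,54,103) (600,57,100) (600,49,93) (600,52,99) (601,60,97) (601,58,94) (601,57,103) (602,31,93) (602,29,109) (602,51,94) (603,57,101) (603,56,92) (604,57,105) (604,19,91) (604,57,99) (605,23,91) (605,57,94) (605,28,95) (605,53,97) (606,24,89) (606,28,90) (606,54,104) (607,24,93) (607
[... 6125 characters left out ...]
22,25,268) (622,57,258) (622,59,255) (623,21,251) (623,38,264) (623,58,252) (623,43,254) (623,28,256) (623,30,253) (623,39,258) (623,36,261) (624,61,261) (624,58,264) (624,27,250) (625,61,255) (625,58,259) (625,37,252) (626,58,253) (627,59,265) (627,30,250) (627,64,255) (627,59,262) (627,39,252) (627,64,252) (628,59,259) (629,63,265) (629,34,250) (629,45,252) (633,29,252) (635,29,255) (636,28,252)
jaws 14 16 601.0274214798812 624.7369821418374 612.8822018108593 outer 597.2972800767976 628.5774676551529 S 258.57120097495635 252.10410634548245 265.36803407465766 foot 589.9345894067671 636.0121280974192
plate L edges [576.80606466 648.72129446] S [ 54.47908244 394.70335277] z 10.154595467950763
```

drive_tool(rotation=[[0,0,-0.004],[0,0,-0.004],[0,0,-0.004],[0,0,-0.004]], translation=[[0,0.13,0.6],[0,0.13,1.2],[0,0.13,1.8],[0,0.13,1.8]], jaw=[1.5,1.5,1.5,1.5])

```text
time: 6.3
ee_pos: [635.1, 39.2, 62.5]
tool_rot: [0.775, 0.632, 0.002, 0.001]
wrist_force: [1.5, -0.7, -0.3]
opening: 0.251
```

```bash
python3 m.py 4 64
```

```text
t 6.3 pos [635.13  39.21  62.46] yang -11.53 z [ 0.004  0.001 -1.   ] F [ 1.54 -0.66 -0.32] T [-0.12 -0.28 -0.01] op 0.251 q [-0.62  0.52  0.64  1.72 -0.36  1.01 -0.05]
pts 20 120 353
pts 120 150 106
pts 200 300 319
axis L at s=170, slope, z, slope [ 6.132577e+02 -1.500000e-03  6.477490e+01  1.700000e-03] rms 2.162153605622703
end S [ 26.87522061 304.6713299 ]
```

View pics/s4.png

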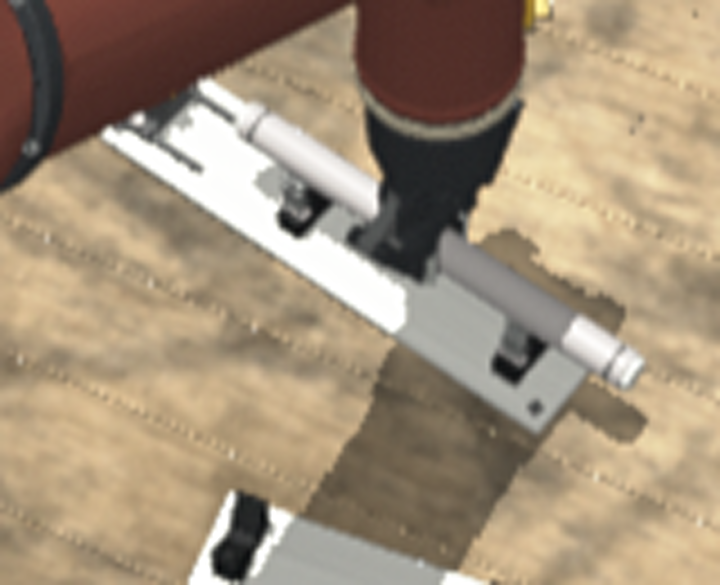

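The barrel sits level over both clips, its axis within about 0.5 mm of theirs. The near end is at crop (255,110) and the far end at (630,365). I'll press down in small steps.

drive_tool(rotation=[[0,0,0],[0,0,0],[0,0,0]], translation=[[0,0,0.2],[0,0,0.4],[0,0,0.4]], jaw=[1.5,1.5,1.5])

```text
time: 6.65
ee_pos: [636.0, 39.2, 59.9]
tool_rot: [0.775, 0.632, 0.003, 0.001]
wrist_force: [-1.2, 1.0, 6.4]
opening: 0.251
```

```bash
python3 -c "
from h import *
show()"
```

```text
t 6.65 pos [635.96  39.25  59.93] yang -11.53 z [ 0.005  0.002 -1.   ] F [-1.18  0.95  6.36] T [ 0.17  0.13 -0.  ] op 0.251 q [-0.62  0.53  0.64  1.72 -0.36  1.01 -0.05]
```

drive_tool(rotation=[[0.005,0,0],[0.005,0,0],[0.005,0,0]], translation=[[0,-0.12,0],[0,-0.12,0.15],[0,-0.12,0.25]], jaw=[1.5,1.5,1.5])

```text
time: 6.95
ee_pos: [635.8, 39.5, 58.7]
tool_rot: [0.775, 0.632, 0.002, -0.0]
wrist_force: [-0.5, 0.8, 8.7]
opening: 0.248
```

```bash
python3 -c "
from h import *
show()"
```

```text
t 6.95 pos [635.79  39.48  58.67] yang -11.54 z [ 0.003  0.003 -1.   ] F [-0.45  0.78  8.7 ] T [0.23 0.14 0.1 ] op 0.248 q [-0.62  0.53  0.64  1.72 -0.37  1.01 -0.05]
```

drive_tool(rotation=[[0,0,0],[0,0,0],[0,0,0]], translation=[[0,0,0.15],[0,0,0.3],[0,0,0.3]], jaw=[1.5,1.5,1.5])

```text
time: 7.25
ee_pos: [636.1, 39.6, 56.2]
tool_rot: [0.775, 0.632, 0.002, -0.0]
wrist_force: [-0.6, -0.5, 5.0]
opening: 0.251
```

```bash
python3 -c "
from h import *
show()"
```

```text
t 7.25 pos [636.1   39.6   56.23] yang -11.55 z [ 0.003  0.004 -1.   ] F [-0.58 -0.49  5.01] T [ 0.31  0.16 -0.09] op 0.251 q [-0.61  0.53  0.63  1.72 -0.37  1.01 -0.05]
```

drive_tool(rotation=[[0,0,0],[0,0,0],[0,0,0]], translation=[[0,0,0.15],[0,0,0.3],[0,0,0.3]], jaw=[1.5,1.5,1.5])

```text
time: 7.55
ee_pos: [635.8, 39.8, 52.9]
tool_rot: [0.775, 0.632, 0.002, -0.001]
wrist_force: [-2.1, 0.2, 1.9]
opening: 0.247
```

```bash
python3 m.py 5 53
```

```text
t 7.55 pos [635.85  39.83  52.93] yang -11.54 z [ 0.003  0.004 -1.   ] F [-2.14  0.23  1.94] T [ 0.3   0.15 -0.01] op 0.247 q [-0.61  0.54  0.63  1.72 -0.37  1.   -0.05]
pts 20 120 375
pts 120 150 106
pts 200 300 320
axis L at s=170, slope, z, slope [ 6.136494e+02 -4.100000e-03  5.525630e+01  1.470000e-02] rms 2.7607452655317926
end S [ 27.5197714  305.40042872]
```

View pics/s5.png

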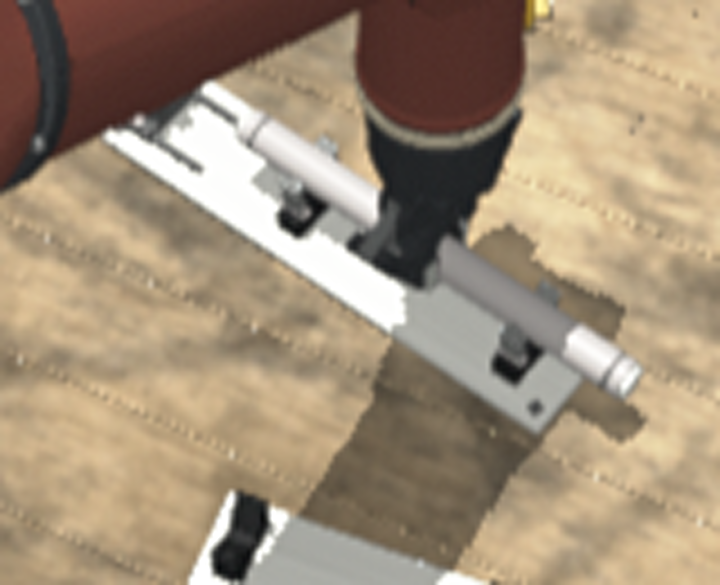

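drive_tool(rotation=[[0,-0.01,0],[0,-0.015,0],[0,-0.015,0]], translation=[[0,0,0.15],[0,0,0.3],[0,0,0.35]], jaw=[1.5,1.5,1.5])

```text
time: 7.9
ee_pos: [635.4, 40.0, 48.5]
tool_rot: [0.774, 0.633, -0.004, 0.004]
wrist_force: [-0.6, -0.0, -3.6]
opening: 0.247
```

```bash
python3 m.py 6 50
```

```text
t 7.9 pos [635.35  40.01  48.54] yang -11.5 z [-0.002 -0.012 -1.   ] F [-0.56 -0.01 -3.62] T [-0.08  0.05 -0.02] op 0.247 q [-0.62  0.55  0.64  1.72 -0.36  1.   -0.06]
pts 20 120 355
pts 120 150 106
pts 200 300 334
axis L at s=170, slope, z, slope [ 6.133903e+02 -4.200000e-03  5.054720e+01 -2.200000e-02] rms 2.8630272645534074
end S [ 27.76607917 305.30070034]
```

drive_tool(rotation=[[0,0.008,0],[0,0.015,0],[0,0.015,0]], translation=[[0,0,0.1],[0,0,0.25],[0,0,0.3]], jaw=[1.5,1.5,1.5])

```text
time: 8.25
ee_pos: [635.0, 39.7, 45.1]
tool_rot: [0.775, 0.632, 0.001, -0.001]
wrist_force: [0.4, -0.4, -5.5]
opening: 0.25
```

```bash
python3 m.py 7 46
```

```text
t 8.25 pos [635.01  39.66  45.05] yang -11.54 z [ 0.001  0.004 -1.   ] F [ 0.44 -0.42 -5.47] T [-0.04 -0.1  -0.01] op 0.25 q [-0.61  0.55  0.63  1.73 -0.38  0.99 -0.04]
pts 20 120 374
pts 120 150 108
pts 200 300 333
axis L at s=170, slope, z, slope [ 6.129666e+02 -4.500000e-03  4.732840e+01  1.700000e-03] rms 2.9872958551351045
end S [ 27.40479646 305.69529969]
```

View pics/s7.png

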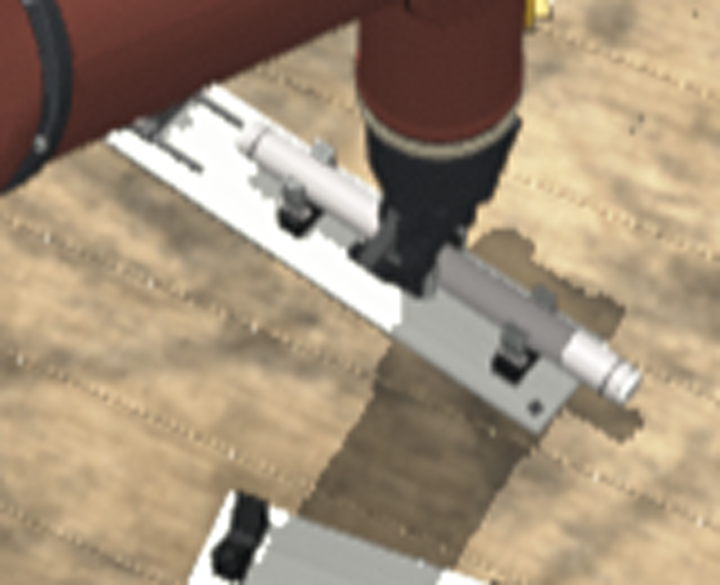

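The barrel is level and past the lips, and the clips now pull it down (force z about -5 N). I'll ease it onto the floor.

drive_tool(rotation=[[0,0,0],[0,0,0],[0,0,0]], translation=[[0,0,0.1],[0,0,0.22],[0,0,0.22]], jaw=[1.5,1.5,1.5])

```text
time: 8.6
ee_pos: [635.0, 39.5, 43.0]
tool_rot: [0.775, 0.632, 0.001, -0.001]
wrist_force: [-0.8, 0.5, -3.0]
opening: 0.25
```

```bash
python3 -c "
from h import *
show()"
```

```text
t 8.6 pos [634.98  39.48  42.96] yang -11.55 z [ 0.001  0.003 -1.   ] F [-0.76  0.51 -2.97] T [-0.12  0.1  -0.02] op 0.25 q [-0.61  0.55  0.63  1.73 -0.38  0.99 -0.04]
```

drive_tool(rotation=[[0,0,0],[0,0,0],[0,0,0]], translation=[[0,0,0.1],[0,0,0.2],[0,0,0.2]], jaw=[1.5,1.5,1.5])

```text
time: 8.9
ee_pos: [635.5, 39.4, 42.8]
tool_rot: [0.775, 0.632, 0.002, -0.001]
wrist_force: [-7.1, 0.0, 13.3]
opening: 0.252
```

```bash
python3 -c "
from h import *
show()"
```

```text
t 8.9 pos [635.46  39.43  42.77] yang -11.56 z [ 0.002  0.004 -1.   ] F [-7.070e+00  1.000e-02  1.334e+01] T [-0.11  1.55 -0.05] op 0.252 q [-0.61  0.55  0.63  1.73 -0.38  0.98 -0.04]
```

The rigid floor is reached at TCP z = 42.8, so the barrel is home. Next I'll estimate the button tip from the first images.

Run:
```python
from h import *
th=np.radians(78.3);A=np.array([np.cos(th),np.sin(th)]);Lv=np.array([A[1],-A[0]])
for n,(x0,x1,y0,y1) in dict(scene=(260,300,105,135),top=(218,245,150,180)).items():
    z=np.load(f'pics/{n}0.npz');im=z['im'];W=dep(n,z['d'].astype(float));hsv=cv2.cvtColor(im,cv2.COLOR_RGB2HSV)
    m=(hsv[...,1]>90)&(hsv[...,2]>120)&(hsv[...,0]<35)
    v,u=np.nonzero(m[y0:y1,x0:x1]);v+=y0;u+=x0
    for a,b in zip(u,v):
        w=W[b,a]; print(n,a,b,im[b,a],'S,L,Z',np.round([w[:2]@A,w[:2]@Lv,w[2]],1))
```

```text
scene 277 117 [162 132  71] S,L,Z [366.3 613.8  52.4]
scene 278 117 [173 140  73] S,L,Z [363.8 615.1  53.1]
scene 279 117 [141 115  67] S,L,Z [365.2 620.   46.4]
scene 277 118 [225 183  95] S,L,Z [365.1 612.1  50.8]
scene 278 118 [225 182  94] S,L,Z [362.6 613.4  51.5]
scene 279 118 [178 143  73] S,L,Z [361.3 615.8  49.9]
scene 276 119 [122 100  56] S,L,Z [365.9 608.7  49.2]
scene 277 119 [210 169  88] S,L,Z [362.8 609.4  51.2]
scene 278 119 [195 158  82] S,L,Z [359.8 610.3  52.9]
scene 279 119 [121  98  49] S,L,Z [359.5 613.6  49.4]
scene 277 120 [165 133  70] S,L,Z [362.7 608.8  47.3]
scene 278 120 [137 111  58] S,L,Z [358.8 608.8  50.9]
top 230 162 [178 140  69] S,L,Z [365.  616.5  51.2]
top 231 162 [234 200  97] S,L,Z [362.5 617.2  50.1]
top 232 162 [164 145  78] S,L,Z [360.1 618.1  48.1]
top 230 163 [249 196  92] S,L,Z [364.9 614.   49.3]
top 231 163 [255 244 113] S,L,Z [361.5 614.1  51.3]
top 232 163 [203 161  74] S,L,Z [360.  615.6  46.1]
top 230 164 [241 189  89] S,L,Z [364.4 611.1  48.9]
top 231 164 [255 223 103] S,L,Z [360.9 611.1  51.5]
top 232 164 [183 141  60] S,L,Z [359.3 612.6  46.5]
top 230 165 [193 152  73] S,L,Z [363.9 608.3  48.5]
top 231 165 [231 180  82] S,L,Z [360.5 608.3  50.8]
top 232 165 [143 110  50] S,L,Z [366.  615.2  17.7]
top 220 174 [135 114  86] S,L,Z [400.9 584.8  -0.7]
```

drive_tool(rotation=[[0,0,0],[0,0,0]], translation=[[0,-0.05,-0.05],[0,-0.05,-0.05]], jaw=[1.5,1.5])

```text
time: 9.1
ee_pos: [634.9, 39.6, 43.2]
tool_rot: [0.775, 0.632, 0.002, -0.001]
wrist_force: [0.2, -0.2, -6.5]
opening: 0.25
```

```bash
python3 - <<'E'
from h import *
show()
im,d=env.get_image("top");np.savez("pics/top8.npz",im=im,d=d)
cv2.imwrite('pics/top8.png',cv2.resize(im[140:200,210:350,::-1],None,fx=5.5,fy=5.5,interpolation=cv2.INTER_CUBIC))
E
python3 m.py 8 46
```

```text
t 9.1 pos [634.87  39.57  43.16] yang -11.56 z [ 0.002  0.004 -1.   ] F [ 0.2  -0.24 -6.51] T [-0.09 -0.08  0.08] op 0.25 q [-0.61  0.55  0.63  1.73 -0.38  0.98 -0.04]
t 9.15 pos [634.87  39.63  43.01] yang -11.55 z [ 0.001  0.004 -1.   ] F [ 0.99 -0.16 -4.68] T [-0.06 -0.13  0.02] op 0.251 q [-0.61  0.55  0.63  1.73 -0.38  0.98 -0.04]
pts 20 120 372
pts 120 150 105
pts 200 300 344
axis L at s=170, slope, z, slope [ 6.129854e+02 -2.600000e-03  4.559350e+01  2.900000e-03] rms 2.9423335406053397
end S [ 26.97425188 304.80021351]
```

View pics/top8.png

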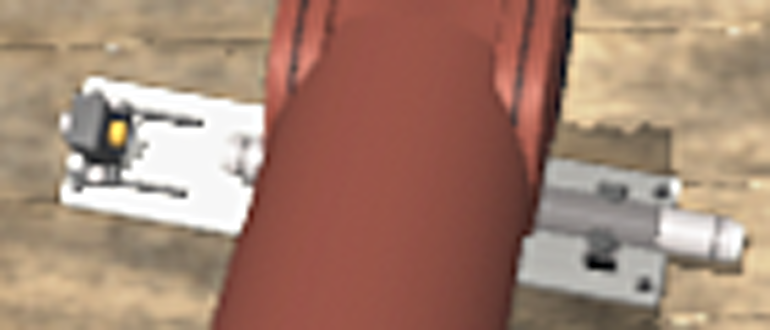

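The top view shows the barrel's +y end at about crop (240,155) and the button face at (125,133), so the gap is about 53 mm. I'll slide towards it, coarse first.

drive_tool(rotation=[[0,0,0],[0,0,0],[0,0,0],[0,0,0],[0,0,0],[0,0,0],[0,0,0]], translation=[[0.2,0,0.05],[0.5,0,0.05],[0.8,0,0.05],[1.1,0,0.05],[1.4,0,0.05],[1.7,0,0.05],[2,0,0.05]], jaw=[1.5,1.5,1.5,1.5,1.5,1.5,1.5])

```text
time: 9.9
ee_pos: [639.3, 59.2, 42.9]
tool_rot: [0.775, 0.632, 0.002, -0.001]
wrist_force: [-0.2, -5.3, 2.6]
opening: 0.249
```

```bash
cat >> h.py <<'E'
def sl():
    show();s=env.sense();th=np.radians(78.4);A=np.array([np.cos(th),np.sin(th)]);Lv=np.array([A[1],-A[0]])
    p=np.array(s['ee_pos'][:2]);F=np.array(s['wrist_force'][:2]);print('S',p@A,'L',p@Lv,'FS',F@A,'FL',F@Lv)
E
python3 -c "
from h import *
sl()"
```

```text
t 9.9 pos [639.25  59.2   42.87] yang -11.56 z [ 0.002  0.004 -1.   ] F [-0.2  -5.3   2.61] T [-1.1   0.25 -0.04] op 0.249 q [-0.63  0.56  0.62  1.71 -0.38  0.99 -0.07]
S 186.5259593492878 L 614.2949475924902 FS -5.233732882376616 FL 0.8688570977452813
```

drive_tool(rotation=[[0,0,0],[0,0,0],[0,0,0],[0,0,0],[0,0,0],[0,0,0],[0,0,0],[0,0,0],[0,0,0]], translation=[[0.3,0,0.03],[0.6,0,0.03],[0.9,0,0.03],[1.2,0,0.03],[1.5,0,0.03],[1.8,0,0.03],[2.1,0,0.03],[2.4,0,0.03],[2.4,0,0.03]], jaw=[1.5,1.5,1.5,1.5,1.5,1.5,1.5,1.5,1.5])

```text
time: 10.8
ee_pos: [644.4, 83.6, 42.9]
tool_rot: [0.774, 0.633, 0.002, -0.001]
wrist_force: [-1.1, -3.3, 3.1]
opening: 0.249
```

Run:
```python
from h import *
sl()
im,d=env.get_image("top");np.savez("pics/top9.npz",im=im,d=d)
cv2.imwrite('pics/top9.png',cv2.resize(im[145:190,215:285,::-1],None,fx=10,fy=10,interpolation=cv2.INTER_CUBIC))
```

```text
t 10.8 pos [644.37  83.57  42.91] yang -11.52 z [ 0.003  0.004 -1.   ] F [-1.06 -3.28  3.13] T [-0.53  0.07 -0.03] op 0.249 q [-0.66  0.57  0.62  1.69 -0.39  1.   -0.11]
S 211.43471888910315 L 614.4090230444463 FS -3.4292939424453817 FL -0.3778301373789161
```

View pics/top9.png

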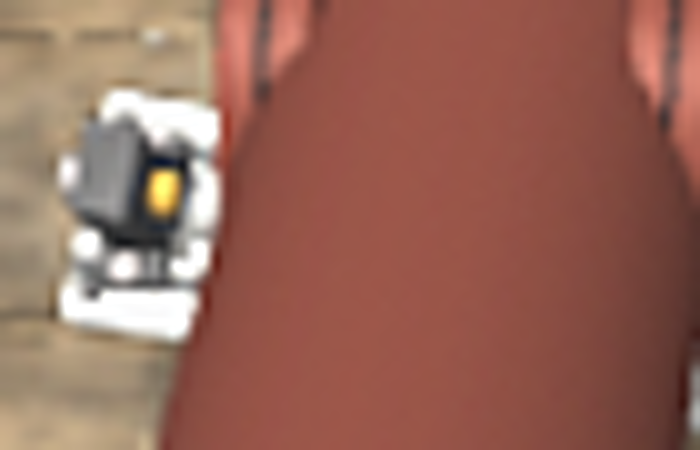

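The barrel end has come close to the button: its plug is at about crop x = 205 and the button's edge at 182, so roughly 8 mm remain. Fine steps from here.

drive_tool(rotation=[[0,0,0],[0,0,0],[0,0,0],[0,0,0],[0,0,0]], translation=[[0.1,0,0.02],[0.2,0,0.02],[0.3,0,0.02],[0.4,0,0.02],[0.5,0,0.02]], jaw=[1.5,1.5,1.5,1.5,1.5])

```text
time: 11.35
ee_pos: [645.4, 87.8, 42.9]
tool_rot: [0.775, 0.632, 0.002, -0.001]
wrist_force: [-1.5, -5.6, 4.1]
opening: 0.25
```

```bash
python3 -c "
from h import *
sl()"
```

```text
t 11.35 pos [645.4   87.79  42.89] yang -11.55 z [ 0.003  0.004 -1.   ] F [-1.47 -5.57  4.06] T [-1.19  0.22 -0.01] op 0.25 q [-0.66  0.57  0.61  1.69 -0.39  1.   -0.11]
S 215.7778374056462 L 614.5666111182265 FS -5.754814152428376 FL -0.31822854026844116
```

drive_tool(rotation=[[0,0,0],[0,0,0]], translation=[[0.1,0,0.02],[0.2,0,0.02]], jaw=[1.5,1.5])

```text
time: 11.55
ee_pos: [645.7, 89.0, 42.8]
tool_rot: [0.775, 0.632, 0.002, -0.0]
wrist_force: [-1.8, -5.6, 4.4]
opening: 0.252
```

```bash
python3 -c "
from h import *
sl()"
```

```text
t 11.55 pos [645.73  89.    42.84] yang -11.59 z [ 0.002  0.003 -1.   ] F [-1.81 -5.64  4.38] T [-1.2   0.35 -0.  ] op 0.252 q [-0.66  0.57  0.61  1.69 -0.39  1.   -0.12]
S 217.0209406075291 L 614.6500785875064 FS -5.890756735257476 FL -0.6435880021401379
```

drive_tool(rotation=[[0,0,0],[0,0,0]], translation=[[0.1,0,0.0],[0.2,0,0.0]], jaw=[1.5,1.5])

```text
time: 11.75
ee_pos: [646.0, 90.4, 42.9]
tool_rot: [0.775, 0.632, 0.002, -0.0]
wrist_force: [-1.1, -5.6, 3.0]
opening: 0.247
```

```bash
python3 -c "
from h import *
sl()"
```

```text
t 11.75 pos [646.04  90.35  42.88] yang -11.63 z [ 0.002  0.003 -1.   ] F [-1.13 -5.62  3.05] T [-1.14  0.34  0.01] op 0.247 q [-0.67  0.58  0.61  1.69 -0.39  1.   -0.12]
S 218.41052652734083 L 614.682026447318 FS -5.732889963048103 FL 0.02786865152734108
```

drive_tool(rotation=[[0,0,0],[0,0,0]], translation=[[0.1,0,0.0],[0.2,0,0.0]], jaw=[1.5,1.5])

```text
time: 11.95
ee_pos: [646.3, 91.6, 42.9]
tool_rot: [0.775, 0.632, 0.001, -0.0]
wrist_force: [-1.4, -5.4, 3.0]
opening: 0.251
```

```bash
python3 -c "
from h import *
sl()"
```

```text
t 11.95 pos [646.27  91.65  42.89] yang -11.66 z [ 0.002  0.002 -1.   ] F [-1.35 -5.44  3.03] T [-1.16  0.31  0.03] op 0.251 q [-0.67  0.58  0.61  1.69 -0.39  1.   -0.12]
S 219.72858421570442 L 614.6443874019072 FS -5.598462888231362 FL -0.23043477848532296
```

drive_tool(rotation=[[0,0,0],[0,0,0]], translation=[[0.1,0,0.0],[0.18,0,0.0]], jaw=[1.5,1.5])

```text
time: 12.15
ee_pos: [646.5, 92.4, 42.9]
tool_rot: [0.775, 0.631, 0.001, -0.0]
wrist_force: [-2.4, -6.0, 3.3]
opening: 0.248
```

```bash
python3 -c "
from h import *
sl()"
```

```text
t 12.15 pos [646.47  92.45  42.87] yang -11.7 z [ 0.001  0.001 -1.   ] F [-2.41 -5.98  3.26] T [-1.27  0.35  0.12] op 0.248 q [-0.67  0.58  0.62  1.68 -0.38  1.   -0.12]
S 220.5505272669319 L 614.6803754584658 FS -6.3423944438971 FL -1.1613859080935747
```

drive_tool(rotation=[[0,0,0],[0,0,0]], translation=[[0.1,0,0.0],[0.15,0,0.0]], jaw=[1.5,1.5])

```text
time: 12.35
ee_pos: [646.6, 92.9, 42.9]
tool_rot: [0.776, 0.631, 0.001, 0.0]
wrist_force: [-2.1, -6.7, 3.7]
opening: 0.248
```

```bash
python3 -c "
from h import *
sl()"
```

```text
t 12.35 pos [646.57  92.93  42.88] yang -11.73 z [ 0.001  0.    -1.   ] F [-2.14 -6.67  3.75] T [-1.33  0.35  0.12] op 0.248 q [-0.67  0.58  0.62  1.68 -0.38  1.   -0.13]
S 221.04652781962693 L 614.6742816051097 FS -6.966027987186268 FL -0.752509603707653
```

drive_tool(rotation=[[0,0,0],[0,0,0]], translation=[[0.1,0,0.0],[0.18,0,0.0]], jaw=[1.5,1.5])

```text
time: 12.55
ee_pos: [646.7, 93.6, 42.9]
tool_rot: [0.776, 0.631, -0.0, 0.0]
wrist_force: [-2.3, -7.1, 3.3]
opening: 0.248
```

```bash
python3 -c "
from h import *
sl()"
```

```text
t 12.55 pos [646.67  93.63  42.86] yang -11.77 z [ 0.    -0.001 -1.   ] F [-2.32 -7.12  3.32] T [-1.35  0.42  0.08] op 0.248 q [-0.67  0.58  0.62  1.68 -0.38  1.   -0.13]
S 221.7502242110306 L 614.6343800540698 FS -7.437680017652295 FL -0.8406338405366451
```

drive_tool(rotation=[[0,0,0],[0,0,0]], translation=[[0.1,0,0.0],[0.18,0,0.0]], jaw=[1.5,1.5])

```text
time: 12.75
ee_pos: [646.8, 94.2, 42.9]
tool_rot: [0.776, 0.631, -0.001, 0.001]
wrist_force: [-1.9, -7.4, 3.6]
opening: 0.248
```

```bash
python3 -c "
from h import *
sl()"
```

```text
t 12.75 pos [646.83  94.17  42.89] yang -11.83 z [-0.    -0.002 -1.   ] F [-1.92 -7.43  3.56] T [-1.37  0.43  0.04] op 0.248 q [-0.67  0.58  0.62  1.68 -0.38  1.   -0.13]
S 222.30882291858904 L 614.6861284831108 FS -7.663279555922414 FL -0.3870661219315482
```

drive_tool(rotation=[[0,0,-0.003],[0,0,-0.003]], translation=[[0.1,0,0.0],[0.2,0,0.0]], jaw=[1.5,1.5])

```text
time: 12.95
ee_pos: [647.0, 94.9, 42.9]
tool_rot: [0.775, 0.631, -0.001, 0.001]
wrist_force: [-1.6, -7.4, 3.7]
opening: 0.246
```

```bash
python3 -c "
from h import *
sl()"
```

```text
t 12.95 pos [646.98  94.88  42.88] yang -11.7 z [-0.001 -0.003 -1.   ] F [-1.64 -7.36  3.75] T [-1.45  0.46  0.06] op 0.246 q [-0.67  0.58  0.62  1.68 -0.38  1.01 -0.13]
S 223.03618298354925 L 614.6860516443264 FS -7.53974780489109 FL -0.12296794777979533
```

drive_tool(rotation=[[0,0,0],[0,0,0]], translation=[[0.1,0,0.0],[0.18,0,0.0]], jaw=[1.5,1.5])

```text
time: 13.15
ee_pos: [647.1, 95.4, 42.9]
tool_rot: [0.776, 0.631, -0.002, 0.001]
wrist_force: [-2.8, -6.8, 4.2]
opening: 0.246
```

```bash
python3 -c "
from h import *
sl()"
```

```text
t 13.15 pos [647.09  95.4   42.88] yang -11.75 z [-0.001 -0.004 -1.   ] F [-2.85 -6.79  4.15] T [-1.36  0.51  0.16] op 0.246 q [-0.68  0.58  0.62  1.68 -0.38  1.01 -0.13]
S 223.56555216386116 L 614.6909537136315 FS -7.2194961024607816 FL -1.4229896598961607
```

drive_tool(rotation=[[0,0,0],[0,0,0]], translation=[[0.1,0,0.0],[0.18,0,0.0]], jaw=[1.5,1.5])

```text
time: 13.35
ee_pos: [647.2, 95.8, 42.9]
tool_rot: [0.776, 0.631, -0.003, 0.002]
wrist_force: [-2.4, -9.1, 4.9]
opening: 0.251
```

```bash
python3 -c "
from h import *
sl()"
```

```text
t 13.35 pos [647.18  95.81  42.87] yang -11.8 z [-0.002 -0.006 -1.   ] F [-2.4  -9.15  4.9 ] T [-1.43  0.51  0.17] op 0.251 q [-0.68  0.58  0.62  1.68 -0.38  1.01 -0.14]
S 223.9895814272364 L 614.6933498733774 FS -9.443430725626259 FL -0.5089749883440019
```

drive_tool(rotation=[[0,0,0],[0,0,0]], translation=[[0.1,0,0.0],[0.18,0,0.0]], jaw=[1.5,1.5])

```text
time: 13.55
ee_pos: [647.2, 96.0, 42.8]
tool_rot: [0.776, 0.63, -0.003, 0.002]
wrist_force: [-2.3, -8.7, 5.4]
opening: 0.25
```

```bash
python3 -c "
from h import *
sl()"
```

```text
t 13.55 pos [647.18  96.02  42.85] yang -11.85 z [-0.003 -0.007 -1.   ] F [-2.25 -8.66  5.37] T [-1.81  0.62  0.19] op 0.25 q [-0.68  0.58  0.62  1.68 -0.38  1.01 -0.14]
S 224.1940040344881 L 614.6579774967046 FS -8.9375872312004 FL -0.4658356690698429
```

The steps got shorter and the force rose: button contact was near S = 220, and it is now at 224.2 and about 3 N over friction. I'll relax, release and lift away.

drive_tool(rotation=[[0,0,0],[0,0,0],[0,0,0],[0,0,0],[0,0,0],[0,0,0]], translation=[[0,0,0],[0,0,0],[0,0,0],[0,0,0],[0,0,0],[0,0,0]], jaw=[1.5,1.5,3,4.5,6,6], squeeze=40)

```text
time: 14.15
ee_pos: [647.2, 96.6, 42.8]
tool_rot: [0.776, 0.631, -0.003, 0.002]
wrist_force: [-0.6, -1.5, 0.1]
opening: 0.7
```

```bash
python3 -c "
from h import *
sl()"
```

```text
t 14.15 pos [647.18  96.59  42.79] yang -11.82 z [-0.003 -0.007 -1.   ] F [-0.59 -1.51  0.09] T [ 0.06 -0.01 -0.02] op 0.7 q [-0.68  0.58  0.62  1.68 -0.38  1.01 -0.14]
S 224.75424526786153 L 614.5432012763617 FS -1.6028234405537358 FL -0.27506611590911456
```

drive_tool(rotation=[[0,0,0],[0,0,0],[0,0,0],[0,0,0],[0,0,0],[0,0,0],[0,0,0],[0,0,0],[0,0,0],[0,0,0]], translation=[[0,0,-1],[0,0,-3],[0,0,-7],[0,0,-11],[0,0,-15],[-4,-1,-18],[-8,-2,-18],[-12,-4,-18],[-16,-6,-18],[-20,-8,-18]], jaw=[6,6,6,6,6,6,6,6,6,6])

```text
time: 15.15
ee_pos: [527.2, -83.0, 225.0]
tool_rot: [0.776, 0.63, -0.003, 0.002]
wrist_force: [-0.1, -0.0, 1.2]
opening: 0.702
```

drive_tool(rotation=[[0,0,0],[0,0,0],[0,0,0.1],[0,0,0.2],[0,0,0.3],[0,0,0.3]], translation=[[-4,-1,0],[-8,-2,0],[-12,-4,0],[-16,-4,0],[-20,-4,0],[-24,-4,0]], jaw=[6,6,6,6,6,6])

```text
time: 15.75
ee_pos: [438.4, -311.1, 227.6]
tool_rot: [0.863, 0.506, -0.001, 0.002]
wrist_force: [0.3, 0.4, 0.7]
opening: 0.706
```

```bash
python3 - <<'E'
from h import *
im,d=env.get_image("top");np.savez("pics/top10.npz",im=im,d=d)
cv2.imwrite('pics/top10.png',cv2.resize(im[140:200,210:350,::-1],None,fx=5.5,fy=5.5,interpolation=cv2.INTER_CUBIC))
E
python3 m.py 10 46
python3 - <<'E'
import cv2,numpy as np
im=np.load('pics/s10.npz')['im'];cv2.imwrite('pics/s10b.png',im[:,:,::-1])
E
```

```text
t 15.8 pos [ 435.74 -317.57  227.97] yang -29.39 z [ 0.    -0.009 -1.   ] F [-3.49 -1.46  0.78] T [-0.12  0.22 -0.05] op 0.703 q [-0.38  0.16  1.03  1.8  -0.14  1.25  0.17]
pts 20 120 104
pts 120 150 106
pts 200 300 352
axis L at s=170, slope, z, slope [ 6.136126e+02 -2.700000e-03  4.553240e+01 -1.000000e-04] rms 2.839208453683226
end S [ 91.16973022 318.97001113]
```

View pics/top10.png

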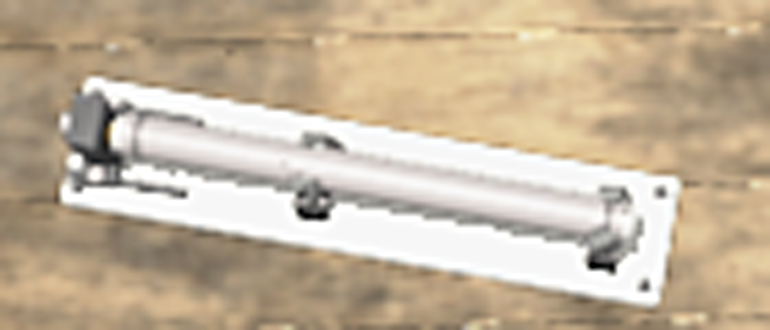

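View pics/s10.png

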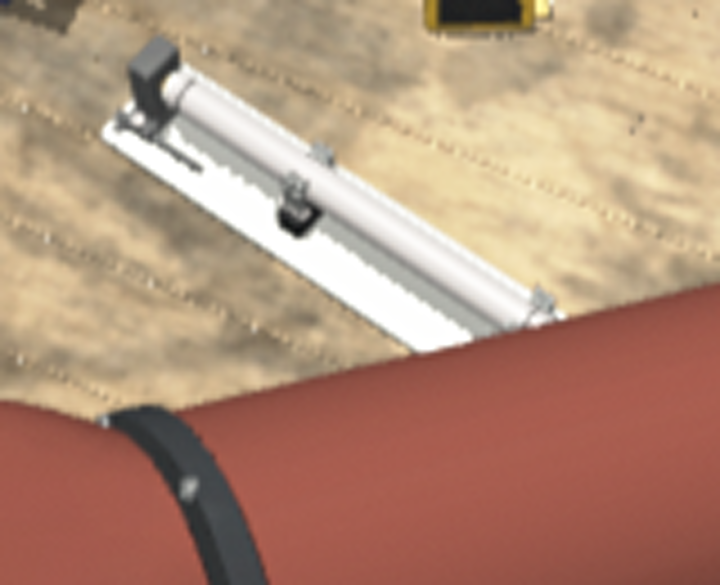

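View pics/s10b.png

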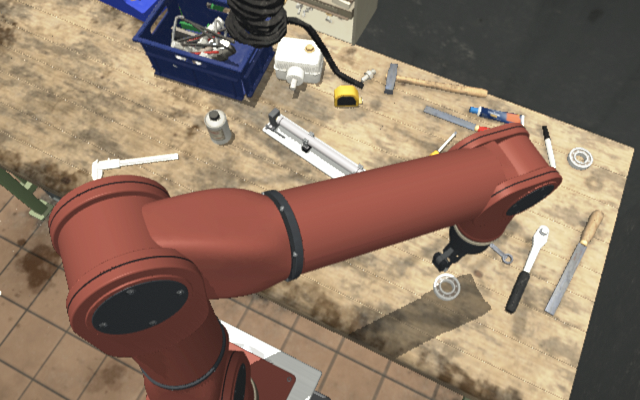

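Run:
```python
from h import *
th=np.radians(78.4);A=np.array([np.cos(th),np.sin(th)]);Lv=np.array([A[1],-A[0]])
for n in('top0','top10'):
    z=np.load(f'pics/{n}.npz');W=dep('top',z['d'].astype(float));S=W[...,:2]@A;L=W[...,:2]@Lv
    k=(abs(L-613)<5)&(S>340)&(S<385)&(W[...,2]>20)
    o=np.argsort(S[k]);print(n,' '.join(f'({a:.0f},{b:.0f})' for a,b in zip(S[k][o],W[...,2][k][o])))
    k=(abs(L-613)<8)&(W[...,2]>40)&(W[...,2]<62)&(S<350);print(np.percentile(S[k],[0.5,1,2]))
    if n=='top10':
        im=z['im'][155:172,220:245];hsv=cv2.cvtColor(im,cv2.COLOR_RGB2HSV);m=(hsv[...,1]>90)&(hsv[...,2]>120)&(hsv[...,0]<35);print(np.argwhere(m)+[155,220])
```

```text
top0 (358,46) (359,46) (359,51) (360,52) (360,51) (361,50) (363,48) (363,49) (364,49) (364,51) (366,49) (366,51) (366,56) (366,23) (366,67) (366,51) (366,61) (366,64) (367,31) (367,71) (367,68) (368,54) (369,65) (370,72) (370,69) (371,68) (372,69) (373,72) (374,66) (374,68) (375,70) (376,69) (377,68) (378,66) (379,70) (380,70) (381,72) (382,64) (382,69) (384,66)
[-714.94194029 -714.93050853 -714.907645  ]
top10 (341,59) (341,57) (342,57) (343,60) (344,59) (345,58) (346,60) (346,56) (347,62) (348,55) (349,56) (350,56) (351,56) (351,57) (352,59) (353,58) (353,61) (353,58) (355,60) (356,56) (357,56) (357,61) (359,60) (359,56) (362,60) (362,55) (362,53) (362,56) (364,56) (366,46) (366,50) (367,58) (367,60) (367,64) (367,69) (367,50) (367,60) (367,70) (369,68) (370,71) (370,72) (372,65) (372,67) (373,71) (373,68) (374,68) (375,69) (377,68) (378,65) (378,68) (380,65) (380,69) (380,66) (381,68) (383,67) (383,69) (384,67)
[-713.20876676 -712.42645769 -711.92824662]
[]
```

drive_tool(rotation=[[0,0,0],[0,0,0],[0,0,0]], translation=[[0,0,0],[0,0,0],[0,0,0]], jaw=[6,6,6])

```text
time: 16.15
ee_pos: [436.7, -314.4, 227.8]
tool_rot: [0.863, 0.505, -0.002, 0.003]
wrist_force: [-0.5, 0.2, 0.4]
opening: 0.7
```

```bash
python3 -c "
from h import *
show();print(env.hand_in())"
```

```text
t 16.15 pos [ 436.75 -314.38  227.84] yang -29.39 z [-0.001 -0.008 -1.   ] F [-0.52  0.21  0.36] T [-0.02  0.   -0.04] op 0.7 q [-0.38  0.16  1.02  1.8  -0.13  1.25  0.17]
the job is handed in; nothing more can be done
None
```

The barrel is home in both clips with the button pushed in about 4–5 mm of its 5 mm travel. I handed the job in at 16.2 s.

- **Snapping in:** I gripped the barrel at its middle and pressed it down until it met the floor, about 53 mm short of the button. The highest wrist force I read while pressing was 13 N.
- **Sliding:** It slid about 58 mm towards the stop against roughly 6 N of friction. Force began to rise at the button near S = 220 mm (gripper position along the clip axis). I stopped at 224 mm, about 3–4 N above friction, then released and lifted clear.

**Last checks:**
- **Seating:** The axis measured 45.5 mm high and level, the same as when it bore on the floor.
- **Button:** The barrel's end is at about 363 mm along the clip axis. The button's free tip was at about 358.5 mm and the stop's face is at 366 mm, and no brass shows any more.
- **Bystanders:** I did not measure the can, bearing or spanner again. I only glanced at the last picture, where the arm hides part of the bench.

**Less certain:**
- **Button depth:** This comes from the force rise and from depth pixels of about 2–3 mm. The button was not seen directly.
- **Lateral offset:** The cameras and the gripper position disagreed by about 1 mm sideways. The clips took that up, with at most about 7 N of side force read.
- **Force peaks:** Forces were read only at the end of each move, so short peaks in between were not seen.

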